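Park a vacuum pump just past compression and set its brake

TASK

Turn the bench vacuum pump's flywheel counter-clockwise by its black crank knob (the way the blue arrow points, seen from above) until the resistance of the compression builds up, peaks and gives way, and stop just past that peak, within about 20 degrees, where the wheel stays by itself; do not run on round. Then push the red-handled parking brake fully home towards the wheel, without disturbing the wheel or the things lying about.

Things in the scene. Friction and masses are not known exactly. Their poses are not given: they have to be found in the camera images.
- pump: Small vacuum pump fixed on the bench: dark base plate 240 x 340 mm (centred 10 mm towards the pump's -y), 12 mm thick, blue round housing 176 mm across, finned aluminium cylinder head on its +x side, flywheel on top. Origin on the flywheel's axis at bench height; z up. Its place and yaw vary.
- wheel_center (a point): Centre of the flat top face of the flywheel, on its upright axis, 114 mm above the bench. The flywheel is a disc 200 mm across, 18 mm thick, lying flat on a vertical shaft; a hub 40 mm across and a nut stand up to 12 mm above its face at the centre.
- knob_center (a point): Middle of the black upright crank knob (a round grip 22 mm across, 40 mm tall), 75 mm from the wheel's axis, 138 mm above the bench: the knob spans 118 to 158 mm in height. It spins freely on its own pin, so a gripper that holds it need not turn with the wheel.
- shaft (a joint): Flywheel angle (rad), growing counter-clockwise seen from above, unlimited, zero arbitrary; the knob's place relative to it differs every time. The compression peak is unmarked, to be felt: it lies 1.0 to 2.0 rad on from the start. Let go on the rise, the wheel springs back; past the peak it stays where it is left.
- shaft_top (a point): Top of the nut on the flywheel's axis, 126 mm up. Force at the knob when turning: about 3 N bearing drag at first; over the last 0.6 rad before the peak it grows steadily to 10 to 14 N; then within about 0.15 rad it falls to the drag or less and stays low for over 2 rad.
- brake (a joint): Parking brake angle (rad): about 0 to 0.1 off (as found), 0.5 fully home with its rubber shoe against the wheel's rim. Turns about an upright pivot at x +55, y -125 mm in the pump's frame; stays where it is left; takes about 1.5 N at the handle, with a hard stop at 0.5.
- brake_handle (a point): Middle of the red upright handle (18 mm across, spanning 67 to 122 mm in height) at the end of the brake arm, 85 mm from the pivot. Off: about x -20, y -166 mm in the pump's frame; home: x -30, y -125 mm, so it is pushed some 40 mm along the pump's +y. The arm is a bar at 101 to 109 mm height from handle to pivot. The space outside (the pump's -y side) is clear.
- pliers: Bystander: blue-handled long-nose pliers, 150 mm long, lying flat; origin mid-length on the bench, x towards the tip.
- pouches: Bystander: stack of white foam pouches, 100 x 140 x 49 mm; origin at the centre of its underside.
- player: Bystander: black pocket music player, 104 x 62 x 11 mm; origin at the centre of its underside.
- notes: Bystander: yellow note pad, 76 x 76 x 12 mm; origin at the centre of its underside.
- board: Bystander: small green circuit board, 70 x 50 mm, 10 mm high with its parts; origin at the centre of its underside.
- driver: Bystander: yellow-handled screwdriver, 160 mm long, 26 mm thick, lying along its x; origin mid-length on the bench.
- screwtray: Bystander: grey two-cell screw tray, 90 x 70 x 22 mm; origin at the centre of its underside.

How it is judged:
On the way, in this order (a step that is already met when the one before it is completed fails the run):
1. the flywheel has been turned counter-clockwise over the compression peak and stopped just past it (value of joint shaft between 1.97 and 2.42 rad and velocity of joint shaft between -0.05 and 0.05 rad/s), for 0.2 s.
2. the parking brake has been pushed fully home with the wheel still just past the peak (value of joint brake above 0.44 rad and value of joint shaft between 1.97 and 2.42 rad), for 0.2 s.
At the end, for the whole second after the job is handed in: The flywheel rests at or up to 24 degrees (0.42 rad) past its compression peak, the parking brake is fully home (within 0.06 rad of its stop), with the wheel at rest (all of step 2 and velocity of joint shaft between -0.05 and 0.05 rad/s); the robot touches nothing.
It fails at once if the flywheel was run on more than 50 degrees past the compression peak (value of joint shaft above 2.88 rad).
It fails at once if a thing lying about was moved by more than 40 mm (distance of any of pliers, pouches, player, notes, board, driver, screwtray from where it was at the start of the episode above 0.04 m).
It also fails if it takes over 67 s, if anything falls off the work surface, if the arm or the gripper's body presses on something with over 40 N, if the wrist force passes 120 N, or if a joint passes its speed limit or range.

ROBOT

A 7-joint arm with a two-finger parallel gripper is mounted at the origin on the work surface. World frame = base frame: x ahead of the robot, y to its left, z up, the work surface at z = 0. Lengths are in m, angles in rad, forces in N, time in s.
With the tool pointing down it reaches from about 0.4 to 0.9 m from the base axis. Payload 5.6 kg.
Tool frame: the origin (TCP) lies midway between the tips of the shut fingers; the grasp point (between the pads) lies tcp_to_grasp behind it (tcp_to_grasp is the distance from the TCP to the grasp point, in m); z points along the fingers, y is the direction in which the jaws open and shut (so a half turn about z gives the same grasp; the last joint's range is limited). The gripper opens to 92 mm and grips with 3 to 60 N. Pads are 20 mm wide; open, the fingers measure 128 mm over their backs; the gripper's body (75 mm by 189 mm) begins 69 mm behind the grasp point.
Start: joints at [-1.358, 0.468, -0.012, 1.603, 0.006, 1.071, -0.056], TCP at [0.165, 0.629, 0.215] pointing down, gripper open.
Joint ranges: [-2.53, 2.53], [-0.31, 2.02], [-1.57, 1.55], [0.28, 2.44], [-1.29, 4.43], [0.15, 1.84], [-2.92, 2.92]. Speed limits (rad/s): [2.57, 2.57, 3.14, 3.14, 3.14, 3.14, 3.14].

INTERFACE

Orientations are given as a rotation vector (axis times angle).
In Python, from station import get_obs, camera, close_job, tcp_to_grasp gives the robot as it stands.
- The arm moves only by the tool jog_arm, never from a script. Its arguments are lists of equal length, an entry for each row: "turn": the turn, a rotation vector about the world's x, y, z in degrees, a list of three; "dp": the shift along the world's x, y, z in mm, a list of three; "hand": the closure, from -1 (fully open) to 1 (shut), so that 0 is half open. A call has 1 to 20 rows; each row is the pose to reach, as a shift and turn from the pose measured when the call began; what a row does not reach only later rows make up. A row lasts 1/10 s, in which the tool goes at most 50 mm and 8.59 degrees, less where a joint would pass 70% of its speed; a pose out of reach is approached as far as the arm can. A call with a gripper value outside its range is refused whole. The fingers move at their own pace and stop on an object; "squeeze" is the grip in N (left out, the last holds). Time passes only in rows, so rows that repeat a pose let the fingers close. It gives the time, the measured TCP pose, the force and the opening at its end, in the units of the state.
- get_obs(): the state, without advancing time (a new reading comes with each control period).
- camera(name): name is "scene" or "top"; returns a dict with "image" (384x512x3 uint8, red, green, blue), "camera_matrix" (3x3 intrinsics, pixels), "k1" (the pictures are not rectified: a ray, as slopes to the right and down, at radius r is drawn at 1 + k1 r^2 times it, then the intrinsics apply), "position" and "orientation" of the camera in the world. Camera axes: x right, y down, z forward; pixel columns grow to the right and rows downward; lengths in m; the calibration is good to about 2 mm. A picture is of the moment at which its call begins. There is no depth.
- close_job(): hands the job in, once; it reports no verdict.
The state is a dict: "t": time; "joints": joint angles; "dq": joint speeds; "effort": joint torques, N m; "eef_pos": TCP position; "tcp_rot": TCP orientation; "contact_force": force on the tool from outside, world axes, zero at the start; "torque": the same for the moment, N m; "opening": opening from 0.0 (shut) to 1.0 (fully open).
Only numpy, scipy, OpenCV 4.12 (cv2) and the standard library are available. Lean on these libraries where they do the work, as an engineer would, in place of code of your own. Each camera call takes 0.05 s, during which the arm holds its last target.

## Working session

There is one attempt and no reset: what is moved stays moved. The work goes in short steps, Python scripts to look and compute and a tool call to move; the robot and the scene stay as the last step left them, time stands still between calls to the robot, and variables do not carry over. Pictures are saved under pics/ and viewed, and the job is handed in when it is done.

Besides the shell and the picture viewer there is one more tool, called after "Emit:" as name(argument=value, ...) on one line, values as JSON. jog_arm: Moves the arm, as the interface text tells. Its arguments: {"type":"object","properties":{"turn":{"type":"array","items":{"type":"array","items":{"type":"number"}}},"dp":{"type":"array","items":{"type":"array","items":{"type":"number"}}},"hand":{"type":"array","items":{"type":"number"}},"squeeze":{"type":"number"}},"required":["turn","dp","hand"]}

```bash
ls; mkdir -p pics; cat > h.py <<'E'
import numpy as np, cv2
from station import get_obs, camera, close_job, tcp_to_grasp
from scipy.spatial.transform import Rotation as R
def ray(c,u,v):
    K=np.array(c["camera_matrix"]);k1=c["k1"]
    d=np.array([(u-K[0,2])/K[0,0],(v-K[1,2])/K[1,1]])
    s=d.copy()
    for _ in range(30): s=d/(1+k1*(s@s))
    o=np.array(c["orientation"],float)
    M=R.from_rotvec(o).as_matrix() if o.shape==(3,) else (o if o.shape==(3,3) else None)
    return np.array(c["position"]),M@np.array([s[0],s[1],1])
def plane(c,u,v,z):
    p,d=ray(c,u,v); return p+d*(z-p[2])/d[2]
E
python3 - <<'E'
from h import *
for n in ("scene","top"):
    c=camera(n); im=c["image"]; cv2.imwrite(f"pics/{n}0.png",cv2.resize(im[:,:,::-1],(800,600)))
    np.save(f"{n}0.npy",c,allow_pickle=True)
    print(n,c["position"],c["orientation"],c["camera_matrix"],c["k1"])
print(get_obs(),tcp_to_grasp)
E
```

```text
pics
scene [ 1.08349072 -0.13497754  1.05527544] [-2.12425392 -1.661936    0.45552801] [[357.31884061   0.         253.23995892]
 [  0.         357.31884061 188.18374675]
 [  0.           0.           1.        ]] -0.03277166865222198
top [0.27002941 0.00366251 1.7275338 ] [-2.15415707  2.12932289 -0.18345159] [[466.02108336   0.         266.60633037]
 [  0.         466.02108336 188.88762582]
 [  0.           0.           1.        ]] -0.03997060606689486
{'t': 0.1, 'joints': array([-1.35796114,  0.46831825, -0.01164979,  1.6034969 ,  0.00597269,
        1.07139704, -0.05626989]), 'dq': array([ 0.00137795, -0.00086759,  0.00111846, -0.00241797,  0.00026125,
        0.00163368, -0.0008796 ]), 'effort': array([ 1.42638339e-03, -5.21648419e+01, -1.22561210e-02, -2.44364440e+01,
       -5.67386951e-02,  1.42057988e-02,  5.68021551e-05]), 'eef_pos': array([0.16438412, 0.62834118, 0.21373104]), 'tcp_rot': array([-4.00761686e-01, -3.11579071e+00,  2.48041151e-03]), 'contact_force': array([ 0.48505131, -0.63351173, -0.85094199]), 'torque': array([ 0.02271379, -0.01886289, -0.02662715]), 'opening': 0.9985435830526426} 0.0187
```

View pics/scene0.png

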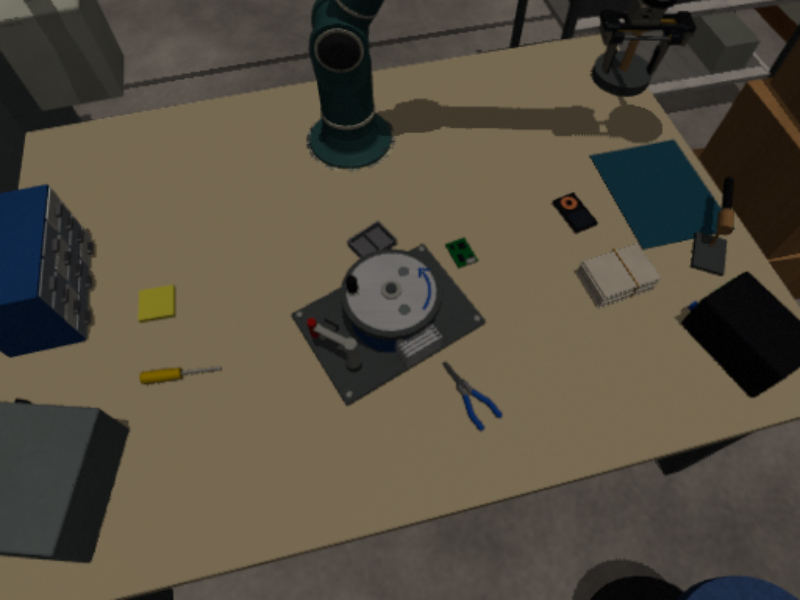

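View pics/top0.png

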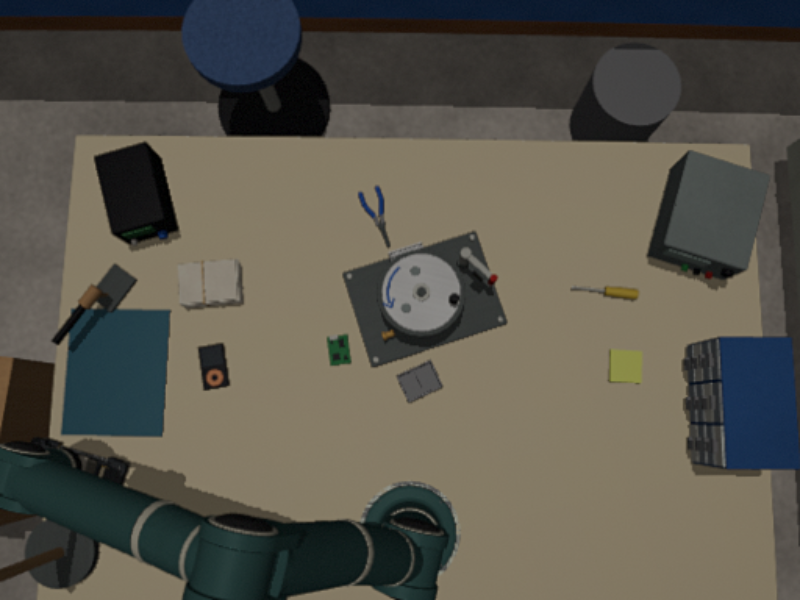

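Both views show the pump near the middle: in the top view the hub is at about (421,292), the black knob at (454,299) and the red handle at (492,280), in 800-px coordinates. I'll enlarge this area to measure it.

```bash
python3 - <<'E'
from h import *
t=camera("top");s=camera("scene")
for n,c,(x,y,w,h) in (("top",t,(210,140,120,100)),("scene",s,(180,140,140,120))):
    cv2.imwrite(f"pics/{n}1.png",cv2.resize(c["image"][y:y+h,x:x+w,::-1],None,fx=5.5,fy=5,interpolation=cv2.INTER_CUBIC) if 0 else cv2.resize(c["image"][y:y+h,x:x+w,::-1],None,fx=5,fy=5,interpolation=cv2.INTER_CUBIC))
    im=c["image"][y:y+h,x:x+w]; hsv=cv2.cvtColor(im,cv2.COLOR_RGB2HSV)
    red=((hsv[...,0]<6)|(hsv[...,0]>174))&(hsv[...,1]>150)&(hsv[...,2]>60)
    blk=(hsv[...,2]<22)
    for nm,m in (("red",red),("blk",blk)):
        k,l,st,ce=cv2.connectedComponentsWithStats(m.astype(np.uint8))
        for i in range(1,k):
            if st[i,4]>8: print(n,nm,st[i],ce[i]+[x,y])
E
```

```text
top red [104  36   4   5  15] [315.46666667 177.66666667]
top blk [92 34  7  7 14] [305.         176.78571429]
top blk [78 50  4  4  9] [289.44444444 192.        ]
scene red [17 63  5  6 25] [199.04 205.6 ]
scene blk [113  15   5   4  14] [294.92857143 156.64285714]
scene blk [113  23   4   5  14] [294.64285714 164.64285714]
scene blk [41 36  8 12 59] [224.45762712 181.59322034]
scene blk [ 39  57  50  25 155] [234.36774194 211.52903226]
scene blk [28 64  9  8 16] [212.5   207.125]
scene blk [20 76 22 13 83] [210.1686747  221.20481928]
scene blk [42 94  9  4 16] [226.6875 235.875 ]
```

View pics/top1.png

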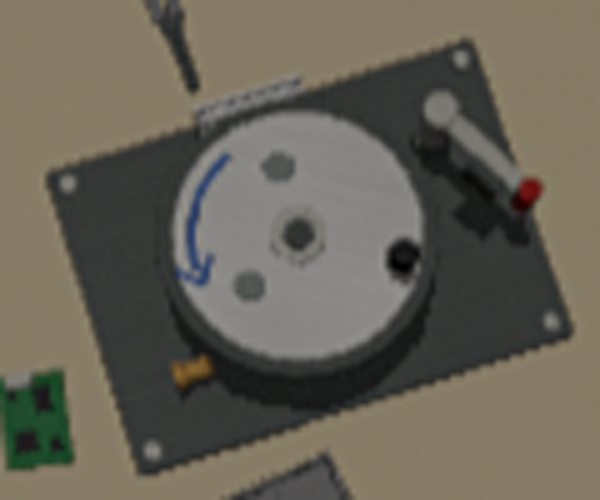

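View pics/scene1.png

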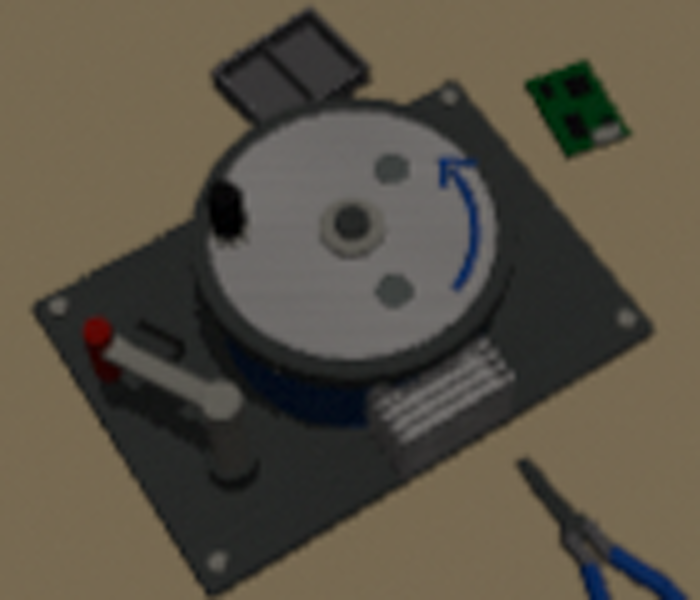

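```bash
python3 - <<'E'
from h import *
t=camera("top");s=camera("scene")
T=lambda x,y:((x+.5)/5-.5+210,(y+.5)/5-.5+140)
S=lambda x,y:((x+.5)/5-.5+180,(y+.5)/5-.5+140)
for n,c,F,P in (("top",t,T,dict(disc=[(300,235,.114)],nut=[(299,233,.126)],knobtop=[(404,255,.158)],red=[(529,190,.122)],piv=[(441,108,.112)],corners=[(50,172,.012),(470,40,.012),(574,333,.012),(142,475,.012)],bolts=[(68,183,.013),(461,59,.013),(551,321,.013),(153,451,.013)])),
 ("scene",s,S,dict(disc=[(354,230,.114)],nut=[(352,222,.126)],knobtop=[(222,190,.158)],red=[(97,331,.122)],piv=[(223,397,.112)],corners=[(35,308,.012),(450,80,.012),(653,328,.012),(212,597,.012)],tray=[(214,75,.022),(315,9,.022),(370,70,.022),(262,125,.02)],pl=[(523,460,.01)],board=[(527,85,.01)]))):
    for k,v in P.items():
        a=np.array([plane(c,*F(x,y),z) for x,y,z in v]); print(n,k,a.round(4).tolist(), a.mean(0).round(4))
        if k=="corners":
            e=(a[1]-a[0]); print(np.linalg.norm(np.roll(a,-1,0)-a,axis=1))
# disc mask
for n,c,(x0,y0,w,h) in (("top",t,(210,140,120,100)),("scene",s,(180,140,140,120))):
    im=c["image"][y0:y0+h,x0:x0+w]; hsv=cv2.cvtColor(im,cv2.COLOR_RGB2HSV)
    m=((hsv[...,1]<45)&(hsv[...,2]>95)).astype(np.uint8)
    cs,_=cv2.findContours(m,cv2.RETR_EXTERNAL,cv2.CHAIN_APPROX_NONE)
    ct=max(cs,key=cv2.contourArea); pts=np.array([plane(c,p[0][0]+x0,p[0][1]+y0,.114)[:2] for p in cv2.convexHull(ct)])
    A=np.c_[2*pts,np.ones(len(pts))]; q=np.linalg.lstsq(A,(pts**2).sum(1),rcond=None)[0]
    print(n,"circle",q[:2],np.sqrt(q[2]+q[:2]@q[:2]),len(pts))
E
```

```text
top disc [[0.5409, -0.021, 0.114]] [ 0.5409 -0.021   0.114 ]
top nut [[0.5403, -0.0201, 0.126]] [ 0.5403 -0.0201  0.126 ]
top knobtop [[0.5205, -0.0914, 0.158]] [ 0.5205 -0.0914  0.158 ]
top red [[0.5736, -0.1813, 0.122]] [ 0.5736 -0.1813  0.122 ]
top piv [[0.6339, -0.1203, 0.112]] [ 0.6339 -0.1203  0.112 ]
top corners [[0.6035, 0.1653, 0.012], [0.7095, -0.15, 0.012], [0.4867, -0.2269, 0.012], [0.3779, 0.0917, 0.012]] [ 0.5444 -0.03    0.012 ]
[0.33255088 0.23564029 0.33664175 0.23730693]
top bolts [[0.5951, 0.1515, 0.013], [0.6943, -0.143, 0.013], [0.4954, -0.2097, 0.013], [0.3955, 0.0839, 0.013]] [ 0.5451 -0.0293  0.013 ]
scene disc [[0.5415, -0.0186, 0.114]] [ 0.5415 -0.0186  0.114 ]
scene nut [[0.5426, -0.0199, 0.126]] [ 0.5426 -0.0199  0.126 ]
scene knobtop [[0.5212, -0.0933, 0.158]] [ 0.5212 -0.0933  0.158 ]
scene red [[0.5763, -0.1824, 0.122]] [ 0.5763 -0.1824  0.122 ]
scene piv [[0.6314, -0.1187, 0.112]] [ 0.6314 -0.1187  0.112 ]
scene corners [[0.4896, -0.2251, 0.012], [0.3788, 0.0895, 0.012], [0.603, 0.1669, 0.012], [0.7129, -0.1501, 0.012]] [ 0.5461 -0.0297  0.012 ]
[0.33354793 0.23714945 0.33555218 0.23552081]
scene tray [[0.3406, -0.0734, 0.022], [0.3012, 0.009, 0.022], [0.3634, 0.0347, 0.022], [0.3892, -0.0492, 0.02]] [ 0.3486 -0.0198  0.0215]
scene pl [[0.6714, 0.0583, 0.01]] [0.6714 0.0583 0.01  ]
scene board [[0.395, 0.142, 0.01]] [0.395 0.142 0.01 ]
top circle [ 0.54114551 -0.01924013] 0.08795318373955624 31
scene circle [ 0.54079346 -0.01974169] 0.08610904944378406 31
```

The fits put the wheel centre at (0.541, -0.020), the knob at (0.521, -0.092) with radius 75 mm, and the pump yaw at about 18.6°. The predicted handle position matches the images. The tool's jaw axis is already at about 75°, which suits this job, so I'll keep that orientation and move above the knob.

Emit:
jog_arm(turn=[[0,0,0],[0,0,0],[0,0,0],[0,0,0],[0,0,0],[0,0,0],[0,0,0],[0,0,0],[0,0,0],[0,0,0],[0,0,0],[0,0,0],[0,0,0],[0,0,0],[0,0,0],[0,0,0],[0,0,0],[0,0,0],[0,0,0],[0,0,0]], dp=[[30,-40,0],[60,-80,0],[90,-120,0],[120,-160,0],[150,-200,0],[180,-240,0],[205,-285,0],[230,-330,0],[245,-375,0],[260,-420,0],[275,-465,0],[290,-510,0],[305,-555,0],[320,-600,0],[335,-650,0],[350,-690,0],[357,-715,0],[357,-720,0],[357,-720,0],[357,-720,0]], hand=[0,0,0,0,0,0,0,0,0,0,0,0,0,0,0,0,0,0,0,0], squeeze=40)

```text
t: 2.3
eef_pos: [0.5211, -0.0896, 0.2141]
tcp_rot: [-0.398, -3.116, -0.001]
contact_force: [0.3, -0.2, 1.2]
opening: 0.496
```

Emit:
jog_arm(turn=[[0,0,0],[0,0,0],[0,0,0],[0,0,0],[0,0,0]], dp=[[0,-2,-20],[0,-2,-40],[0,-2,-40],[0,-2,-40],[0,-2,-40]], hand=[0,0,0,0,0])

```text
t: 2.8
eef_pos: [0.5218, -0.0909, 0.1751]
tcp_rot: [0.396, 3.116, 0.001]
contact_force: [0.1, 0.3, 0.5]
opening: 0.497
```

```bash
python3 - <<'E'
from h import *
t=camera("top");s=camera("scene")
a=cv2.resize(t["image"][140:240,210:330,::-1],(400,340));b=cv2.resize(s["image"][110:230,170:310,::-1],(400,340))
cv2.imwrite("pics/a2.png",np.hstack([a,b]));print(get_obs()["eef_pos"],get_obs()["contact_force"])
E
```

```text
[ 0.52174639 -0.09128622  0.17507392] [0.75222109 0.45046003 0.00684728]
```

View pics/a2.png

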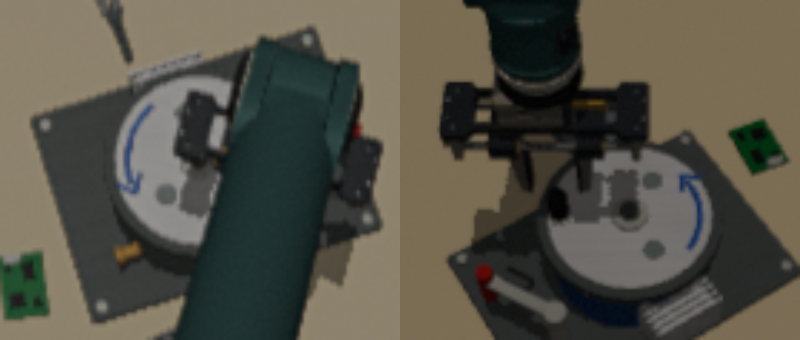

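In the scene view (right half), the fingertips at (525,185) and (585,185) straddle the knob at (557,205). I'll go down and close the gripper.

Emit:
jog_arm(turn=[[0,0,0],[0,0,0],[0,0,0],[0,0,0],[0,0,0],[0,0,0],[0,0,0],[0,0,0],[0,0,0],[0,0,0],[0,0,0]], dp=[[0,-1,-25],[0,-1,-51],[0,-1,-51],[0,-1,-51],[0,-1,-51],[0,-1,-51],[0,-1,-51],[0,-1,-51],[0,-1,-51],[0,-1,-51],[0,-1,-51]], hand=[0,0,0,1,1,1,1,1,1,1,1])

```text
t: 4.0
eef_pos: [0.5226, -0.0927, 0.1252]
tcp_rot: [0.397, 3.113, 0.001]
contact_force: [-0.7, -1.5, 7.0]
opening: 0.23
```

```bash
cat > f.py <<'E'
from h import *
C=np.array([.541,-.0198])
o=get_obs();d=o["eef_pos"][:2]-C;a=np.arctan2(d[1],d[0]);f=o["contact_force"]
print("t",o["t"],"ang",round(np.degrees(a),1),"r",np.linalg.norm(d).round(4),"Ft",round(float(-f[0]*np.sin(a)+f[1]*np.cos(a)),2),"Fr",round(float(f[0]*np.cos(a)+f[1]*np.sin(a)),2),"Fz",f[2].round(1),"tq",np.round(o["torque"],2),"op",round(o["opening"],3), o["eef_pos"].round(4))
import sys
if len(sys.argv)>1:
    st,n=float(sys.argv[1]),int(sys.argv[2])
    if len(sys.argv)>3: a=np.radians(float(sys.argv[3]))
    for i in range(1,n+1):
        b=a+i*np.radians(st); p=C+.075*np.array([np.cos(b),np.sin(b)])-o["eef_pos"][:2]
        print(round(np.degrees(b),1),(p*1000).round(1).tolist())
E
python3 f.py 4 12
```

```text
t 4.0 ang -104.2 r 0.0751 Ft -0.3 Fr 1.6 Fz 7.0 tq [-0.21  0.21 -0.02] op 0.23 [ 0.5226 -0.0927  0.1252]
-100.2 [5.2, -1.0]
-96.2 [10.3, -1.7]
-92.2 [15.6, -2.1]
-88.2 [20.8, -2.1]
-84.2 [26.0, -1.8]
-80.2 [31.2, -1.0]
-76.2 [36.3, 0.0]
-72.2 [41.4, 1.5]
-68.2 [46.3, 3.2]
-64.2 [51.1, 5.3]
-60.2 [55.7, 7.8]
-56.2 [60.2, 10.6]
```

The knob is held at an opening of 21 mm. Now I'll turn it along the arc, safely under 0.5 rad to start.

Emit:
jog_arm(turn=[[0,0,0],[0,0,0],[0,0,0],[0,0,0],[0,0,0],[0,0,0],[0,0,0]], dp=[[5.2,-1.0,0.5],[10.3,-1.7,1],[15.6,-2.1,1],[20.8,-2.1,1],[26,-1.8,1],[31.2,-1.0,1],[36.3,0,1]], hand=[1,1,1,1,1,1,1])

```text
t: 4.7
eef_pos: [0.5588, -0.0925, 0.1256]
tcp_rot: [0.397, 3.115, 0.001]
contact_force: [-3.0, -0.2, -5.5]
opening: 0.227
```

```bash
python3 f.py 4 10 -76.2
```

```text
t 4.7 ang -76.3 r 0.0749 Ft -2.99 Fr -0.53 Fz -5.5 tq [-0.04  0.86  0.02] op 0.227 [ 0.5588 -0.0925  0.1256]
-72.2 [5.1, 1.3]
-68.2 [10.1, 3.1]
-64.2 [14.9, 5.2]
-60.2 [19.5, 7.6]
-56.2 [23.9, 10.4]
-52.2 [28.2, 13.5]
-48.2 [32.2, 16.8]
-44.2 [36.0, 20.4]
-40.2 [39.5, 24.3]
-36.2 [42.7, 28.4]
```

Emit:
jog_arm(turn=[[0,0,0],[0,0,0],[0,0,0],[0,0,0]], dp=[[5.1,1.3,-0.4],[10.1,3.1,-0.4],[14.9,5.2,-0.4],[19.5,7.6,-0.4]], hand=[1,1,1,1])

```text
t: 5.1
eef_pos: [0.5787, -0.0846, 0.1254]
tcp_rot: [0.397, 3.115, 0.001]
contact_force: [-3.9, 0.1, -0.3]
opening: 0.227
```

```bash
python3 f.py 4 6 -60.2
```

```text
t 5.1 ang -59.8 r 0.075 Ft -3.28 Fr -2.01 Fz -0.3 tq [0.23 1.09 0.  ] op 0.227 [ 0.5787 -0.0846  0.1254]
-56.2 [4.0, 2.4]
-52.2 [8.2, 5.5]
-48.2 [12.3, 8.9]
-44.2 [16.0, 12.5]
-40.2 [19.6, 16.4]
-36.2 [22.8, 20.5]
```

Emit:
jog_arm(turn=[[0,0,0],[0,0,0],[0,0,0]], dp=[[4.0,2.4,0],[8.2,5.5,0],[12.3,8.9,0]], hand=[1,1,1])

```text
t: 5.4
eef_pos: [0.5912, -0.0754, 0.1254]
tcp_rot: [0.397, 3.115, 0.001]
contact_force: [-4.6, -0.1, -0.2]
opening: 0.227
```

```bash
python3 f.py 4 6 -48.2
```

```text
t 5.4 ang -47.9 r 0.0749 Ft -3.52 Fr -2.97 Fz -0.2 tq [ 0.03  1.12 -0.03] op 0.227 [ 0.5912 -0.0754  0.1254]
-44.2 [3.6, 3.3]
-40.2 [7.1, 7.2]
-36.2 [10.4, 11.3]
-32.2 [13.3, 15.6]
-28.2 [15.9, 20.2]
-24.2 [18.3, 24.9]
```

Emit:
jog_arm(turn=[[0,0,0],[0,0,0],[0,0,0]], dp=[[3.6,3.3,0],[7.1,7.2,0],[10.4,11.3,0]], hand=[1,1,1])

```text
t: 5.7
eef_pos: [0.6008, -0.0649, 0.1253]
tcp_rot: [-0.397, -3.116, 0.001]
contact_force: [-8.7, -3.3, 2.8]
opening: 0.229
```

```bash
python3 f.py 4 6 -36.2
```

```text
t 5.7 ang -37.0 r 0.0748 Ft -7.86 Fr -4.94 Fz 2.8 tq [-0.78  2.04 -0.02] op 0.229 [ 0.6008 -0.0649  0.1253]
-32.2 [3.7, 5.1]
-28.2 [6.3, 9.6]
-24.2 [8.6, 14.3]
-20.2 [10.6, 19.2]
-16.2 [12.3, 24.1]
-12.2 [13.5, 29.2]
```

Emit:
jog_arm(turn=[[0,0,0],[0,0,0]], dp=[[2.5,3.2,0],[3.7,5.1,0]], hand=[1,1])

```text
t: 5.9
eef_pos: [0.6031, -0.0615, 0.1252]
tcp_rot: [-0.399, -3.112, 0.005]
contact_force: [-8.8, -3.5, 2.7]
opening: 0.227
```

```bash
python3 f.py 4 3 -32.2
```

```text
t 5.9 ang -33.9 r 0.0749 Ft -7.79 Fr -5.37 Fz 2.7 tq [-0.9   2.12 -0.05] op 0.227 [ 0.6031 -0.0615  0.1252]
-28.2 [4.0, 6.3]
-24.2 [6.3, 11.0]
-20.2 [8.2, 15.8]
```

Emit:
jog_arm(turn=[[0,0,0],[0,0,0]], dp=[[3.0,4.0,0],[4.0,6.3,0]], hand=[1,1])

```text
t: 6.1
eef_pos: [0.6055, -0.0578, 0.1252]
tcp_rot: [-0.401, -3.109, 0.01]
contact_force: [-10.2, -4.9, 3.7]
opening: 0.227
```

```bash
python3 f.py 4 3 -28.2
```

```text
t 6.1 ang -30.5 r 0.0748 Ft -9.38 Fr -6.31 Fz 3.7 tq [-1.1   2.16  0.04] op 0.227 [ 0.6055 -0.0578  0.1252]
-24.2 [3.9, 7.2]
-20.2 [5.9, 12.1]
-16.2 [7.5, 17.0]
```

Emit:
jog_arm(turn=[[0,0,0],[0,0,0]], dp=[[2.0,4.5,0],[3.4,7.2,0]], hand=[1,1])

```text
t: 6.3
eef_pos: [0.6074, -0.0542, 0.1253]
tcp_rot: [-0.404, -3.106, 0.016]
contact_force: [-9.1, -7.9, 2.3]
opening: 0.23
```

```bash
python3 f.py 4 3 -24.2
```

```text
t 6.3 ang -27.4 r 0.0748 Ft -11.24 Fr -4.43 Fz 2.3 tq [-1.47  2.   -0.02] op 0.23 [ 0.6074 -0.0542  0.1253]
-20.2 [4.0, 8.5]
-16.2 [5.6, 13.5]
-12.2 [6.9, 18.5]
```

Emit:
jog_arm(turn=[[0,0,0],[0,0,0]], dp=[[2.5,5.5,0],[3.4,8.3,0]], hand=[1,1])

```text
t: 6.5
eef_pos: [0.6092, -0.0502, 0.1253]
tcp_rot: [-0.409, -3.103, 0.024]
contact_force: [-9.7, -9.0, 1.5]
opening: 0.227
```

```bash
python3 f.py 4 3 -20.2
```

```text
t 6.5 ang -24.0 r 0.0747 Ft -12.18 Fr -5.19 Fz 1.5 tq [-1.78  1.85 -0.03] op 0.227 [ 0.6092 -0.0502  0.1253]
-16.2 [3.8, 9.5]
-12.2 [5.1, 14.6]
-8.2 [6.0, 19.7]
```

Emit:
jog_arm(turn=[[0,0,0],[0,0,0]], dp=[[2.4,5.5,0],[3.4,9.0,0]], hand=[1,1])

```text
t: 6.7
eef_pos: [0.6108, -0.0464, 0.1253]
tcp_rot: [-0.414, -3.099, 0.033]
contact_force: [-10.0, -10.0, 2.1]
opening: 0.229
```

```bash
python3 f.py 4 3 -16.2; python3 -c "
from h import *
print(R.from_rotvec(get_obs()['tcp_rot']).as_matrix().round(3))"
```

```text
t 6.7 ang -20.8 r 0.0747 Ft -12.9 Fr -5.84 Fz 2.1 tq [-2.02  1.99  0.06] op 0.229 [ 0.6108 -0.0464  0.1253]
-12.2 [3.5, 10.7]
-8.2 [4.4, 15.9]
-4.2 [5.0, 21.1]
[[-0.965  0.262 -0.018]
 [ 0.263  0.965 -0.019]
 [ 0.012 -0.023 -1.   ]]
```

Emit:
jog_arm(turn=[[0,0,0],[0,0,0]], dp=[[2.0,6.0,0],[2.8,9.0,0]], hand=[1,1])

```text
t: 6.9
eef_pos: [0.6119, -0.0431, 0.1253]
tcp_rot: [-0.421, -3.095, 0.044]
contact_force: [-9.0, -12.1, 2.2]
opening: 0.229
```

```bash
python3 f.py 4 3 -12.2
```

```text
t 6.9 ang -18.2 r 0.0746 Ft -14.34 Fr -4.72 Fz 2.2 tq [-2.14  1.87  0.  ] op 0.229 [ 0.6119 -0.0431  0.1253]
-8.2 [3.3, 12.6]
-4.2 [3.9, 17.9]
-0.2 [4.1, 23.1]
```

Emit:
jog_arm(turn=[[0,0,0],[0,0,0]], dp=[[1.7,6.5,0],[2.3,9.0,0]], hand=[1,1])

```text
t: 7.1
eef_pos: [0.6127, -0.0404, 0.1253]
tcp_rot: [-0.427, -3.093, 0.055]
contact_force: [-9.5, -11.9, 1.2]
opening: 0.229
```

```bash
python3 f.py 4 3 -12.2; python3 -c "
from h import *
M=R.from_rotvec(get_obs()['tcp_rot']).as_matrix();print(M.round(3))
print((R.from_rotvec([-.3985,-3.1158,0])*R.from_matrix(M).inv()).as_rotvec(degrees=True))"
```

```text
t 7.1 ang -16.0 r 0.0746 Ft -14.09 Fr -5.82 Fz 1.2 tq [-2.08  1.69  0.  ] op 0.229 [ 0.6127 -0.0404  0.1253]
-8.2 [2.6, 9.9]
-4.2 [3.1, 15.1]
-0.2 [3.3, 20.3]
[[-0.962  0.271 -0.024]
 [ 0.271  0.962 -0.032]
 [ 0.014 -0.037 -0.999]]
[ 1.84945175 -1.32171558  1.16124936]
```

Emit:
jog_arm(turn=[[1,-0.7,0.6],[1.8,-1.3,1.2]], dp=[[1.5,6,0],[2.2,8.5,0]], hand=[1,1])

```text
t: 7.3
eef_pos: [0.6136, -0.0372, 0.1253]
tcp_rot: [-0.402, -3.114, 0.01]
contact_force: [-8.5, -9.9, 2.5]
opening: 0.231
```

```bash
python3 f.py 4 3 -12.2
```

```text
t 7.3 ang -13.5 r 0.0747 Ft -11.64 Fr -5.92 Fz 2.5 tq [-1.96  1.89  0.07] op 0.231 [ 0.6136 -0.0372  0.1253]
-8.2 [1.6, 6.7]
-4.2 [2.2, 11.9]
-0.2 [2.4, 17.2]
```

Emit:
jog_arm(turn=[[0,0,0],[0,0,0]], dp=[[1.2,4.5,0],[1.6,6.7,0]], hand=[1,1])

```text
t: 7.5
eef_pos: [0.6141, -0.0347, 0.1254]
tcp_rot: [-0.408, -3.112, 0.017]
contact_force: [-6.9, -5.4, 1.0]
opening: 0.231
```

```bash
python3 f.py 4 3 -8.2
```

```text
t 7.5 ang -11.5 r 0.0746 Ft -6.67 Fr -5.72 Fz 1.0 tq [-1.06  1.59 -0.03] op 0.231 [ 0.6141 -0.0347  0.1254]
-4.2 [1.7, 9.4]
-0.2 [1.9, 14.7]
3.8 [1.7, 19.9]
```

Emit:
jog_arm(turn=[[0.4,-0.2,0],[0.4,-0.2,0],[0.4,-0.2,0]], dp=[[0.8,4,0],[1.2,7,0],[1.2,7.5,0]], hand=[1,1,1])

```text
t: 7.8
eef_pos: [0.615, -0.0288, 0.1254]
tcp_rot: [-0.41, -3.113, 0.008]
contact_force: [-6.2, -3.6, 0.5]
opening: 0.23
```

```bash
python3 f.py 4 3 -8.2
```

```text
t 7.8 ang -6.9 r 0.0746 Ft -4.28 Fr -5.73 Fz 0.5 tq [-0.67  1.3  -0.05] op 0.23 [ 0.615  -0.0288  0.1254]
-4.2 [0.8, 3.5]
-0.2 [1.0, 8.7]
3.8 [0.8, 13.9]
```

Emit:
jog_arm(turn=[[0,0,0],[0,0,0],[0,0,0]], dp=[[0,2.5,0],[0,3.5,0],[0,3.5,0]], hand=[1,1,1])

```text
t: 8.1
eef_pos: [0.6152, -0.0267, 0.1255]
tcp_rot: [-0.411, -3.114, 0.011]
contact_force: [-4.3, -2.9, -0.8]
opening: 0.229
```

```bash
python3 f.py; python3 - <<'E'
from h import *
s=camera("scene");cv2.imwrite("pics/s3.png",cv2.resize(s["image"][110:230,170:310,::-1],(700,600)))
E
python3 f.py
```

```text
t 8.1 ang -5.3 r 0.0745 Ft -3.24 Fr -4.0 Fz -0.8 tq [-0.57  1.03 -0.03] op 0.229 [ 0.6152 -0.0267  0.1255]
t 8.15 ang -5.3 r 0.0745 Ft -3.78 Fr -3.63 Fz -0.5 tq [-0.54  0.94  0.02] op 0.223 [ 0.6152 -0.0267  0.1255]
```

View pics/s3.png

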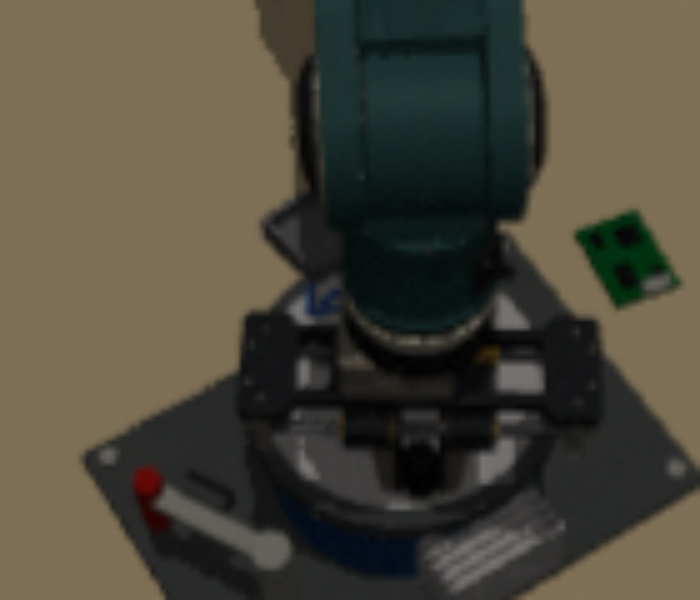

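The knob, at about (420,465), is still in the grip. Tangential force has dropped from about 14 N to about 3.5 N drag, roughly 11° past the peak. I'll hold here and then open gently.

Emit:
jog_arm(turn=[[0,0,0],[0,0,0],[0,0,0],[0,0,0],[0,0,0],[0,0,0],[0,0,0],[0,0,0],[0,0,0]], dp=[[0,0,0],[0,0,0],[0,0,0],[0,0,0],[0,0,0],[0,0,0],[0,0,0],[0,0,0],[0,0,0]], hand=[1,1,1,0.45,0.35,0.2,0.1,0.1,0.1])

```text
t: 9.05
eef_pos: [0.6154, -0.0266, 0.1256]
tcp_rot: [-0.411, -3.114, 0.011]
contact_force: [-0.1, -1.3, -0.0]
opening: 0.45
```

```bash
python3 f.py
```

```text
t 9.05 ang -5.2 r 0.0747 Ft -1.3 Fr -0.02 Fz -0.0 tq [-0.   -0.03 -0.01] op 0.45 [ 0.6154 -0.0266  0.1256]
```

Emit:
jog_arm(turn=[[0,0,0],[0,0,0],[0,0,0],[0,0,0],[0,0,8],[0,0,16],[0,0,24],[0,0,32],[0,0,40],[0,0,48],[0,0,48],[0,0,48],[0,0,48]], dp=[[0,0,15],[0,0,40],[0,0,70],[0,0,85],[0,-30,85],[0,-65,85],[-5,-100,85],[-10,-135,85],[-16,-170,85],[-16,-194,85],[-16,-194,85],[-16,-194,85],[-16,-194,85]], hand=[0.1,0.1,0.1,1,1,1,1,1,1,1,1,1,1], squeeze=20)

```text
t: 10.35
eef_pos: [0.5998, -0.2188, 0.2105]
tcp_rot: [-0.891, 3.01, -0.009]
contact_force: [0.3, 0.2, 0.6]
opening: 0.005
```

```bash
python3 - <<'E'
from h import *
o=get_obs();M=R.from_rotvec(o["tcp_rot"]).as_matrix();print(o["eef_pos"],o["joints"].round(2),o["opening"],"jaw",np.degrees(np.arctan2(M[1,1],M[0,1])),M[:,2].round(3))
t=camera("top");s=camera("scene")
a=cv2.resize(t["image"][140:240,210:330,::-1],(400,340));b=cv2.resize(s["image"][110:230,170:310,::-1],(400,340))
cv2.imwrite("pics/a4.png",np.hstack([a,b]))
E
```

```text
[ 0.59975165 -0.21884922  0.21052609] [ 0.09  0.45  0.28  1.66 -0.13  1.05  2.56] 0.00534594316618415 jaw 122.97641180216802 [ 0.004 -0.004 -1.   ]
```

View pics/a4.png

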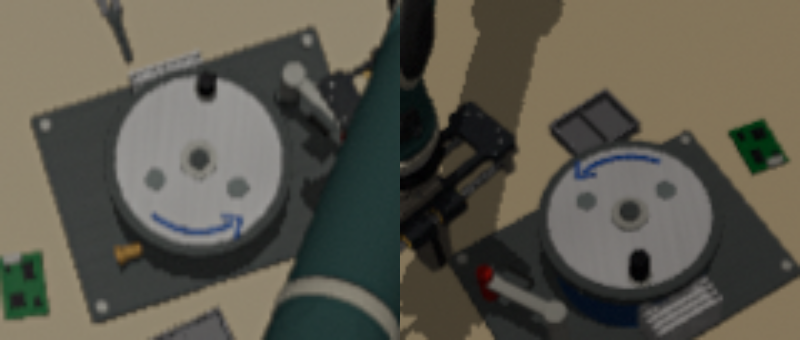

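The wheel stayed put, with the knob at (640,262) in the right half; I'll check its angle. The brake is still off.

```bash
python3 - <<'E'
from h import *
C=np.array([.541,-.0198])
t=camera("top")
p=plane(t,210+206/400*120-.3,140+76/340*100-.3,.158)[:2]-C
print(np.degrees(np.arctan2(p[1],p[0])),np.linalg.norm(p))
E
python3 f.py
```

```text
-4.555326743991179 0.07855944330423797
t 10.5 ang -73.5 r 0.2076 Ft 0.15 Fr -0.09 Fz 0.4 tq [0.04 0.02 0.03] op 0.003 [ 0.5998 -0.2189  0.2106]
```

Emit:
jog_arm(turn=[[0,0,0],[0,0,0],[0,0,0],[0,0,0],[0,0,0]], dp=[[0,-2,-40],[0,-2,-80],[0,-2,-115],[0,-2,-115],[0,-2,-115]], hand=[1,1,1,1,1])

```text
t: 11.0
eef_pos: [0.6002, -0.2203, 0.0959]
tcp_rot: [-0.894, 3.009, -0.009]
contact_force: [0.5, 0.8, 1.4]
opening: 0.008
```

Emit:
jog_arm(turn=[[0,0,0],[0,0,0],[0,0,0],[0,0,0],[0,0,0],[0,0,0],[0,0,0],[0,0,0]], dp=[[-5,8,0],[-10.5,14.6,0],[-14,18.5,0],[-17.5,22.5,0],[-21,26.5,0],[-23.8,30.5,0],[-26,34,0],[-28,38,0]], hand=[1,1,1,1,1,1,1,1])

```text
t: 11.8
eef_pos: [0.5717, -0.1824, 0.0958]
tcp_rot: [-0.894, 3.01, -0.009]
contact_force: [-0.7, -2.0, -0.4]
opening: 0.007
```

```bash
python3 f.py; python3 - <<'E'
from h import *
print(get_obs()["contact_force"].round(1))
s=camera("scene");cv2.imwrite("pics/s5.png",cv2.resize(s["image"][110:230,170:310,::-1],(700,600)))
E
```

```text
t 11.8 ang -79.3 r 0.1655 Ft -1.04 Fr 1.79 Fz -0.4 tq [-0.43  0.04 -0.01] op 0.007 [ 0.5717 -0.1824  0.0958]
[-0.7 -2.  -0.4]
```

View pics/s5.png

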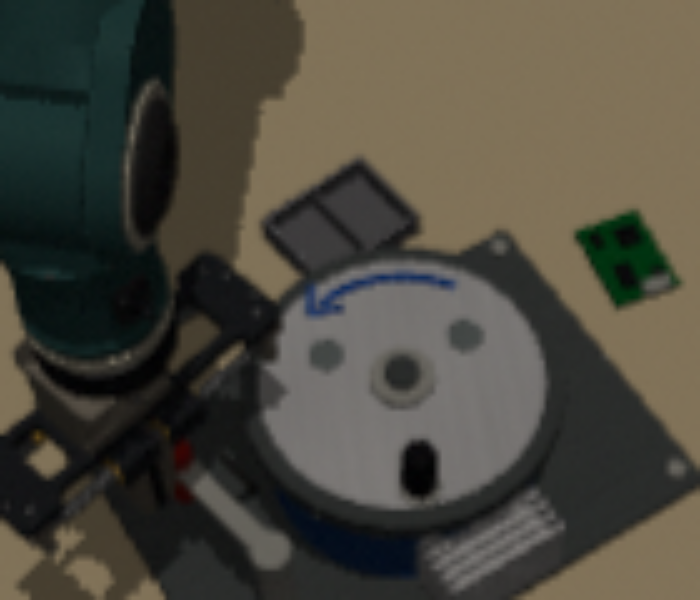

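The finger is pushing the red handle at (183,465) with about 2 N, and the wheel is undisturbed. I'll continue towards the stop.

Emit:
jog_arm(turn=[[0,0,0],[0,0,0],[0,0,0],[0,0,0]], dp=[[-1.5,3,0],[-3,6.5,0],[-4,10,0],[-4.5,12,0]], hand=[1,1,1,1])

```text
t: 12.25
eef_pos: [0.5666, -0.1688, 0.0954]
tcp_rot: [-0.896, 3.01, -0.007]
contact_force: [-0.4, -1.8, 0.6]
opening: 0.006
```

```bash
python3 f.py; python3 -c "
from h import *
print(get_obs()['contact_force'].round(1))"
```

```text
t 12.25 ang -80.2 r 0.1512 Ft -0.68 Fr 1.75 Fz 0.6 tq [-0.36  0.02  0.06] op 0.006 [ 0.5666 -0.1688  0.0954]
[-0.4 -1.8  0.6]
```

Still 1.8 N with no stop reached yet. I'll go on in small steps.

Emit:
jog_arm(turn=[[0,0,0],[0,0,0],[0,0,0]], dp=[[-0.5,1.5,0],[-0.8,3,0],[-0.8,3,0]], hand=[1,1,1])

```text
t: 12.55
eef_pos: [0.5661, -0.1671, 0.0955]
tcp_rot: [-0.894, 3.01, -0.01]
contact_force: [0.1, -4.9, -1.5]
opening: 0.002
```

```bash
python3 f.py; python3 -c "
from h import *
print(get_obs()['contact_force'].round(1))"
```

```text
t 12.55 ang -80.3 r 0.1494 Ft -0.68 Fr 4.84 Fz -1.5 tq [-0.95 -0.2   0.02] op 0.002 [ 0.5661 -0.1671  0.0955]
[ 0.1 -4.9 -1.5]
```

Force is rising, which suggests the stop. One more firm nudge.

Emit:
jog_arm(turn=[[0,0,0],[0,0,0],[0,0,0],[0,0,0]], dp=[[-0.5,2,0],[-0.8,4,0],[-0.8,4,0],[-0.8,4,0]], hand=[1,1,1,1])

```text
t: 12.95
eef_pos: [0.5661, -0.167, 0.0957]
tcp_rot: [-0.891, 3.01, -0.019]
contact_force: [1.7, -10.2, -3.3]
opening: 0.003
```

```bash
python3 f.py; python3 -c "
from h import *
print(get_obs()['contact_force'].round(1))"
```

```text
t 12.95 ang -80.3 r 0.1493 Ft 0.01 Fr 10.37 Fz -3.3 tq [-2.08 -0.55  0.04] op 0.003 [ 0.5661 -0.167   0.0957]
[  1.7 -10.2  -3.3]
```

The force reached 10 N with no movement, so it's at the hard stop. I'll back off outward and lift clear.

Emit:
jog_arm(turn=[[0,0,0],[0,0,0],[0,0,0],[0,0,0],[0,0,0],[0,0,0],[0,0,0],[0,0,0],[0,0,0],[0,0,0]], dp=[[5,-8,0],[15,-25,0],[25,-42,0],[30,-50,20],[30,-60,60],[30,-90,100],[20,-120,120],[10,-150,130],[0,-160,130],[0,-160,130]], hand=[1,1,1,1,1,1,1,1,1,1])

```text
t: 13.95
eef_pos: [0.5642, -0.3282, 0.2251]
tcp_rot: [-0.886, 3.013, -0.017]
contact_force: [0.5, 0.6, -0.5]
opening: 0.003
```

```bash
python3 - <<'E'
from h import *
t=camera("top");s=camera("scene")
a=cv2.resize(t["image"][140:240,210:330,::-1],(400,340));b=cv2.resize(s["image"][110:230,170:310,::-1],(400,340))
cv2.imwrite("pics/a6.png",np.hstack([a,b]))
cv2.imwrite("pics/full6.png",cv2.resize(t["image"][:,:,::-1],(800,600)))
Y=np.radians(18.6);C=np.array([.541,-.0198]);P=C+np.array([[np.cos(Y),-np.sin(Y)],[np.sin(Y),np.cos(Y)]])@[.055,-.125]
for n,c in (("top",t),("scene",s)):
    hsv=cv2.cvtColor(c["image"],cv2.COLOR_RGB2HSV)
    m=((hsv[...,0]<6)|(hsv[...,0]>174))&(hsv[...,1]>150)&(hsv[...,2]>60)
    k,l,st,ce=cv2.connectedComponentsWithStats(m.astype(np.uint8))
    for i in range(1,k):
        u=st[i,0]+(st[i,2]-1)/2; p=plane(c,u,ce[i][1],.115)[:2]
        if st[i,4]>5 and np.linalg.norm(p-P)<.12: print(n,st[i],p.round(4),"pump frame",(np.array([[np.cos(Y),np.sin(Y)],[-np.sin(Y),np.cos(Y)]])@(p-C)).round(4))
E
python3 f.py
```

```text
top [304 182   4   5  17] [ 0.552  -0.1471] pump frame [-0.0302 -0.1242]
scene [207 195   6   5  24] [ 0.5504 -0.1471] pump frame [-0.0317 -0.1236]
t 14.05 ang -85.3 r 0.3059 Ft 0.54 Fr 0.99 Fz 1.3 tq [ 0.06  0.   -0.02] op 0.005 [ 0.5662 -0.3247  0.2244]
```

View pics/a6.png

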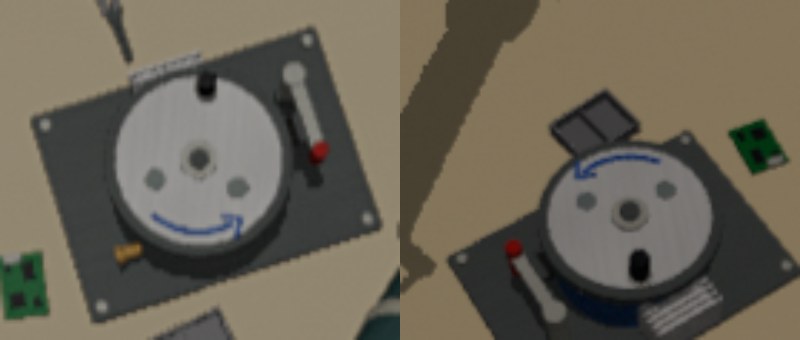

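View pics/full6.png

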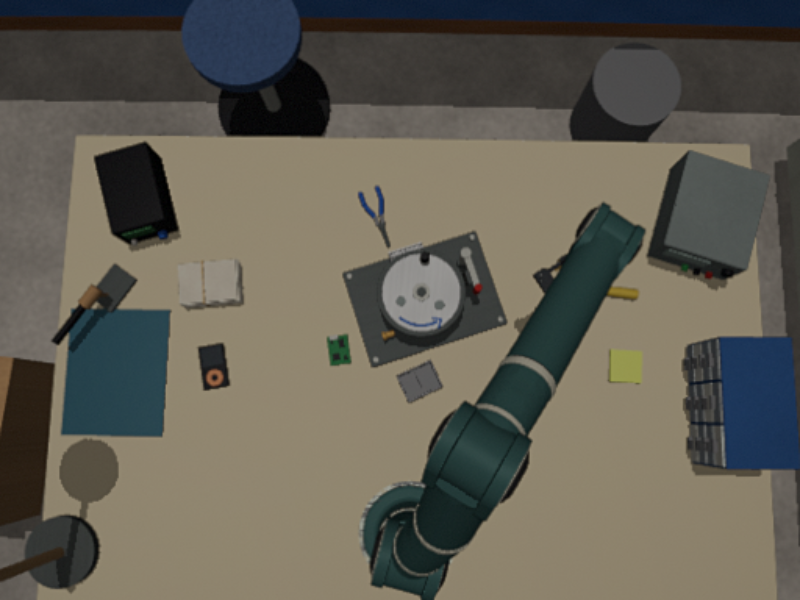

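The handle is home: measured (-30,-124) mm against (-30,-125) nominal. The knob is still at (206,85), the bystanders are where they were, and the tool is clear. I'll let the arm settle and hand in.

Emit:
jog_arm(turn=[[0,0,0],[0,0,0],[0,0,0]], dp=[[0,0,0],[0,0,0],[0,0,0]], hand=[1,1,1])

```text
t: 14.35
eef_pos: [0.5668, -0.3233, 0.2238]
tcp_rot: [-0.896, 3.009, -0.013]
contact_force: [-0.9, -0.1, 0.2]
opening: 0.004
```

```bash
python3 -c "
from station import *
print(close_job())"
```

```text
the job is handed in; nothing more can be done
None
```

I turned the flywheel over its compression peak, stopped it about 11° past, then pushed the parking brake fully home and handed the job in at about 14.4 s. `close_job()` gives no verdict, so I can't confirm the pass.

- **Flywheel:** I gripped the knob and turned it counter-clockwise about 100°. The tangential force rose from about 3 N to about 14 N at a knob angle near -16°, then fell back to about 3.5 N by -5°. After I let go, the image put the knob at -4.6°. It was in the same place after the brake was pushed, judging by eye.
- **Brake:** I pushed the handle with the closed fingers until the force reached 10 N without movement. Both cameras then put the handle within about 2 mm of its home position, measured in the pump's frame: (-30, -124) mm from the top camera and (-32, -124) mm from the scene camera, against (-30, -125) mm.
- **Surroundings:** In the last picture the arm was clear, and every bystander I could see was where it started. The arm partly hid the screwdriver, but I never moved near it at bench height.

No checks failed. The exact peak angle is my estimate from the felt force, good to about 2°, because the arm gave slightly under load.

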